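# Pull the humidifier's filter for inspection

### The arm

A 6-joint arm with a two-finger parallel gripper is mounted at the origin on the work surface. World frame = base frame: x ahead of the robot, y to its left, z up, the work surface at z = 0. Lengths are in mm, angles in rad, forces in N, time in s.
With the tool pointing down it reaches from about 350 to 775 mm from the base axis. Payload 7.3 kg.
Tool frame: the origin (TCP) lies at the very end of the fingers, on their centre line; the grasp point (between the pads) lies 19 mm behind it; z points along the fingers, y is the line along which they close (so a half turn about z gives the same grasp; the last joint's range is limited). The gripper opens to 92 mm and grips with 3 to 60 N. Pads are 19 mm wide; open, the fingers measure 130 mm over their backs; the gripper's body (75 mm by 190 mm) begins 47 mm behind the grasp point.
Start: joints at [1.001, 0.342, 1.524, -0, 1.275, -0.146], TCP at [215.883, 478.581, 226.741] pointing down, gripper open.
Joint ranges: [-2.53, 2.53], [-0.77, 2.02], [0.04, 2.7], [-1, 4.14], [0.28, 2.66], [-3.11, 3.11]. Speed limits (rad/s): [2.57, 2.57, 3.14, 3.14, 3.14, 3.14].

### API

Orientations are given as [roll, pitch, yaw] about the fixed x, y, z axes, in that order (R = Rz(yaw) Ry(pitch) Rx(roll)).
In Python, from plant import * gives the robot as it stands.
- The arm moves only by the tool arm_command, never from a script. Its arguments are lists of equal length, an entry for each row: "gripper": the finger opening in mm, from 0 to 91.8; "dp": the shift along the tool's x, y, z in units of 25 mm (1.0 is 25 mm), a list of three; "twist": the turn about the tool's z in units of 5 degrees (1.0 is 5 degrees). A call has exactly 5 rows; each row shifts and turns the commanded pose from where the row before left it, along the tool's axes as they then stand; what a row does not reach is not made up. A row lasts 1/8 s, in which the tool goes at most 62.5 mm and 10.7 degrees, less where a joint would pass 70% of its speed; a pose out of reach is approached as far as the arm can. A call is refused whole if a number of a shift passes 1 or a number of a turn 1, either way. A call with a gripper value outside its range is refused whole. The fingers move at their own pace and stop on an object; the grip force is fixed at half the most. Time passes only in rows, so rows that do not move let the fingers close, or fill a call up. It gives the time, the measured TCP pose, the force, the opening and the grip force at its end, in the units of the state.
- get_obs(): the state, without advancing time (a new reading comes with each control period).
- capture(name): name is "scene" or "top" or "wrist"; returns the picture (420x560x3 uint8, red, green, blue); there is no depth.
- get_calibration(name): a dict with "mtx" (3x3 intrinsics, pixels), "position" and "attitude" of the camera in the world; the wrist camera has in their place "mount" (4x4, takes a point from camera to tool coordinates, whose origin is the TCP and whose axes are the flange's). Camera axes: x right, y down, z forward; pixel columns grow to the right and rows downward; lengths in mm; the calibration is good to about 2 mm. The wrist camera is an equidistant fisheye: a pixel r from the principal point sees the ray r / f radians off the axis. A picture is of the moment at which its call begins: read the wrist's pose just before it. get_calibration takes no time and is no camera call.
- close_job(): hands the job in; it is judged then, once.
The state is a dict: "time": time; "joint_positions": joint angles; "dq": joint speeds; "tau": joint torques, N m; "tool_pos": TCP position; "tcp_rot": TCP orientation; "contact_force": force on the tool from outside, world axes, zero at the start; "moment": the same for the moment, N m; "grip_width": finger opening in mm; "finger_force": force on a finger pad.
Only numpy, scipy, OpenCV 4.12 (cv2) and the standard library are available. Lean on these libraries where they do the work, as an engineer would, in place of code of your own. Each camera call takes 0.05 s, during which the arm holds its last target. There are 200 camera calls.

### The job

The ward's air humidifier needs its filter looked at: lift the water canister off the humidifier's flap by its handle and set it down (without dropping or tipping it) upright in the middle of the square rubber mat. Then swing the flap wide open by its tab, draw the filter cassette straight up out of the bay beneath, and hold it upright over the middle of the steel tray, its lower edge at least 10 cm above the counter. Finish while still holding the cassette there in the gripper, still, and leave the other things on the counter where they are.

Things in the scene. Friction and masses are not known exactly. Their poses are not given: they have to be found in the camera images.
- unit: Air humidifier, fixed white box 200 (x) x 170 (y) x 110 mm high; origin under its centre, front to -x (the robot). Under the flap a bay, 120 (x) x 130 (y) mm, open at the top, its centre 30 mm to -x of the origin, floor 12 mm above the counter. Guide channels 45 mm high on that floor hold the cassette's two ends with 1.5 mm play at each face, 2.5 mm at each end; the rest of the bay is free.
- flap (a joint): Angle of the grey flap (rad): 0 closed and level, grows as the front edge swings up and back, stop at 1.75, just past upright. Flap 130 (x) x 150 (y) x 6 mm, its top 116 mm above the counter when closed. Hinge friction keeps it wherever it is left; 2 to 3 N at the tab moves it. The canister stands on it at the start.
- flap_grip (a point): On the flap's tab, an upright fin at the middle of the front edge, jutting out ahead of the unit: 12 mm thick (unit's y), 58 long (x), 34 high. Point 165 mm before and, closed, 18 mm above the hinge line (128 above the counter), 15 mm behind the fin's front end, 16 below its top. Axes turn with the flap. Pinched on its sides it can turn between the fingers, so the gripper may keep pointing down.
- flap_hinge (a point): Middle of the flap's hinge line, which runs along the unit's y, 35 mm behind (+x of) the unit's centre and 110 mm above the counter; axes turn with the flap.
- canister: Closed white water canister, 80 mm across, 84 mm high with cap, 0.25 to 0.5 kg, standing on the flap at the start; origin at the centre of its underside, z up. Rigid grey handle over it: a level bar along the canister's y, 80 mm long, 12 thick (x), 14 high, its middle 131 mm above the underside, on two uprights near its ends (64 mm free between them, 40 mm free below the bar).
- filter: White filter cassette, hidden under the flap, standing in the bay: plate 80 wide (x), 8 thick (y), 66 mm high, grey pleats on both faces; on the middle of its top edge a tab 30 wide (x), 10 thick (y), 26 mm high (66 to 92 mm above the lower edge). 40 to 85 g. Origin at the centre of its lower edge, 12 mm above the counter at the start; axes as the unit's, z up.
- mat: Black square rubber mat, 160 x 160 x 4 mm, fixed on the counter to one side of the humidifier; origin under its centre.
- tray: Square open steel tray, 170 x 170 mm and 20 mm high, walls 3 mm, fixed on the counter on the other side of the humidifier; origin under its centre.
- spray: Bystander, to be left alone: white bottle, 60 mm across, 160 mm high; origin under its centre.
- pills: Bystander, to be left alone: amber jar, 42 mm across, 65 mm high; origin under its centre.
- bowl: Bystander, to be left alone: steel bowl, 120 mm across, 45 mm high; origin under its centre.
- swabs: Bystander, to be left alone: cardboard carton, 90 x 60 x 35 mm; origin under its centre.
- gel: Bystander, to be left alone: clear bottle, 36 mm across, 75 mm high; origin under its centre.
- saline: Bystander, to be left alone: clear bottle, 56 mm across, 130 mm high; origin under its centre.
- cup: Bystander, to be left alone: white mug, 72 mm across, 85 mm high; origin under its centre.
Things that resemble listed ones, but are neither listed nor needed, are in the scene too. What is shaped like the tray but green or purple is not meant.

How it is judged:
By the outcome, as a careful person would: the job done as asked, in the order asked, and still so for the second after the job is handed in, while the arm keeps its last pose, push and grip.
It also fails if it takes over 72 s, if anything falls off the work surface, if the arm or the gripper's body presses on something with over 40 N, if the wrist force passes 120 N, or if a joint passes its speed limit or range.

## Working session

There is one attempt and no reset: what is moved stays moved. The work goes in short steps, Python scripts to look and compute and a tool call to move; the robot and the scene stay as the last step left them, time stands still between calls to the robot, and variables do not carry over. Pictures are saved under pics/ and viewed, at most 10 in all, crops included, and the job is handed in when it is done.

Besides the shell and the picture viewer there is one more tool, called after ">>>" by a JSON object that holds its "op" and its "data", one argument or row to a line. arm_command: Moves the arm, as the interface text tells. Its arguments: {"type":"object","properties":{"gripper":{"type":"array"},"dp":{"type":"array"},"twist":{"type":"array"}},"required":["gripper","dp","twist"]}

```bash
mkdir -p pics; ls; python3 - <<'E'
from plant import *
import cv2,numpy as np
o=get_obs();print({k:np.round(v,3).tolist() for k,v in o.items()})
for n in("top","scene"):
    im=capture(n);cv2.imwrite(f"pics/{n}0.png",im[:,:,::-1])
    print(n,get_calibration(n))
print(get_calibration("wrist"))
E
```

```text
pics
{'time': 0.0, 'joint_positions': [1.001, 0.343, 1.525, 0.0, 1.275, -0.146], 'dq': [-0.001, -0.0, -0.002, -0.001, -0.001, 0.002], 'tau': [0.002, -43.123, -24.422, 0.072, 0.056, -0.0], 'tool_pos': [215.633, 478.195, 226.037], 'tcp_rot': [-3.14, -0.0, 2.718], 'contact_force': [-0.501, 0.971, 0.125], 'moment': [0.018, -0.001, 0.013], 'finger_force': 0.0, 'grip_width': 91.637}
top {'mtx': array([[393.0455302 ,   0.        , 275.26751601],
       [  0.        , 393.0455302 , 209.51632098],
       [  0.        ,   0.        ,   1.        ]]), 'position': array([ 286.58993537,   80.60975579, 1119.98254609]), 'attitude': array([-2.96670235,  0.0305476 , -1.55139398])}
scene {'mtx': array([[484.62940013,   0.        , 287.9721414 ],
       [  0.        , 484.62940013, 211.75697545],
       [  0.        ,   0.        ,   1.        ]]), 'position': array([1518.81867464, -207.14603342, 1189.18338654]), 'attitude': array([-2.3587756 , -0.01751559,  1.30174082])}
{'mtx': array([[325.1922621 ,   0.        , 279.96748935],
       [  0.        , 325.1922621 , 211.2071565 ],
       [  0.        ,   0.        ,   1.        ]]), 'mount': array([[ 1.17141379e-05, -9.67234022e-01, -2.53886482e-01,
         6.81669573e+01],
       [ 9.99999936e-01,  1.01804196e-04, -3.41705255e-04,
         5.59499234e-01],
       [ 3.56355658e-04, -2.53886462e-01,  9.67233962e-01,
        -1.58698171e+02],
       [ 0.00000000e+00,  0.00000000e+00,  0.00000000e+00,
         1.00000000e+00]])}
```

View pics/top0.png

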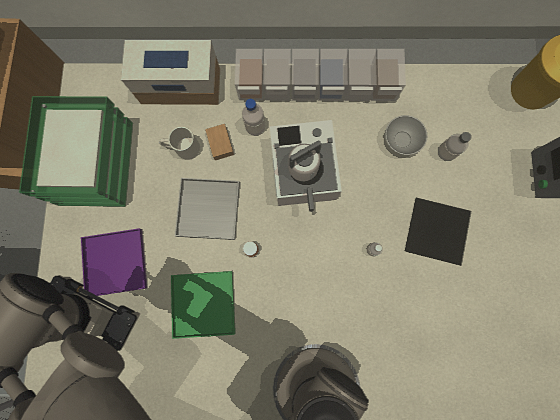

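View pics/scene0.png

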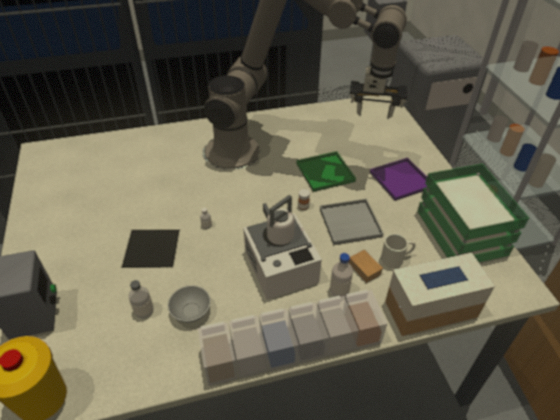

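The top view shows the humidifier with the canister at (306,160), its tab at (311,200), the black mat at (438,231) and the steel tray at (208,209). The candidates for the tray are grey (208,209), purple (113,262) and green (203,304). The grey one fits, since it is steel and on the opposite side of the unit from the mat. I'll measure the mat and tray and make one enlarged crop to confirm.

```bash
cat > h.py <<'E'
import numpy as np,cv2
from scipy.spatial.transform import Rotation as Ro
from plant import *
def rays(n,px,obs=None):
    c=get_calibration(n);K=c["mtx"];px=np.atleast_2d(np.float64(px))
    d=np.c_[(px-K[:2,2])/K[0,0],np.ones(len(px))]
    if n=="wrist":
        r=np.linalg.norm(d[:,:2],axis=1);d=np.c_[d[:,:2]/r[:,None]*np.sin(r)[:,None],np.cos(r)]
        R=Ro.from_euler("xyz",obs["tcp_rot"]).as_matrix();M=c["mount"]
        return R@M[:3,3]+obs["tool_pos"],d@(R@M[:3,:3]).T
    return c["position"],d@Ro.from_euler("xyz",c["attitude"]).as_matrix().T
def onz(n,px,z,obs=None):
    p,d=rays(n,px,obs);return p+d*((z-p[2])/d[:,2])[:,None]
def tri(a,b):
    (p,d),(q,e)=a,b;d=d[0]/np.linalg.norm(d[0]);e=e[0]/np.linalg.norm(e[0])
    s=np.linalg.lstsq(np.c_[d,-e],q-p,rcond=None)[0];A=p+s[0]*d;B=q+s[1]*e
    return (A+B)/2,np.linalg.norm(A-B)
def proj(n,P,obs=None):
    c=get_calibration(n);K=c["mtx"];P=np.atleast_2d(P)
    if n=="wrist":
        R=Ro.from_euler("xyz",obs["tcp_rot"]).as_matrix();M=c["mount"]
        q=((P-obs["tool_pos"])@R-M[:3,3])@M[:3,:3];r=np.linalg.norm(q[:,:2],axis=1)
        return q[:,:2]/r[:,None]*np.arctan2(r,q[:,2])[:,None]*K[0,0]+K[:2,2]
    q=(P-c["position"])@Ro.from_euler("xyz",c["attitude"]).as_matrix()
    return q[:,:2]/q[:,2:]*K[0,0]+K[:2,2]
def moves(target,yaw=None):
    "tool-axis shift (units of 25 mm) to a world TCP target, and twist (units of 5 deg)"
    o=get_obs();R=Ro.from_euler("xyz",o["tcp_rot"]).as_matrix()
    d=R.T@(np.array(target)-o["tool_pos"])/25
    return np.round(d,2)
E
python3 - <<'E'
from h import *
im=cv2.imread("pics/top0.png")
def quad(m,x0,y0,x1,y1,z):
    k=np.zeros_like(m);k[y0:y1,x0:x1]=m[y0:y1,x0:x1]
    c=max(cv2.findContours(k,0,1)[0],key=cv2.contourArea)
    b=cv2.boxPoints(cv2.minAreaRect(c));w=onz("top",b,z)[:,:2]
    e=w[1]-w[0];print("px",b.mean(0),"w",w.mean(0).round(1),np.linalg.norm(w[1]-w[0]).round(),np.linalg.norm(w[2]-w[1]).round(),"ang",(np.degrees(np.arctan2(e[1],e[0]))%90).round(1))
g=cv2.cvtColor(im,cv2.COLOR_BGR2GRAY)
quad((g<70).astype(np.uint8)*255,390,180,490,280,4)
bg=cv2.cvtColor(im,cv2.COLOR_BGR2LAB);s=cv2.cvtColor(im,cv2.COLOR_BGR2HSV)[:,:,1]
print("sat tray/counter",s[209,208],s[209,255],g[209,208],g[209,255])
quad((bg[:,:,2]<133).astype(np.uint8)*255,165,170,246,244,15)
sc=cv2.imread("pics/scene0.png")
A=cv2.resize(im[110:220,165:350],None,fx=4.3,fy=4.3,interpolation=2)
A=cv2.resize(im[110:216,258:354],(543,600),interpolation=2)
B=cv2.resize(sc[185:300,235:330],(257*2-257,312),interpolation=2)
cv2.imwrite("pics/cropA.png",A)
cv2.imwrite("pics/cropB.png",cv2.resize(sc[185:305,235:395],(800,600),interpolation=2))
E
```

```text
px [437.72552 231.07735] w [ 428.8 -341. ] 160.0 165.0 ang 74.5
sat tray/counter 28 44 149 163
px [184.50002 183.50002] w [554.5 384. ] 57.0 30.0 ang 47.8
```

View pics/cropA.png

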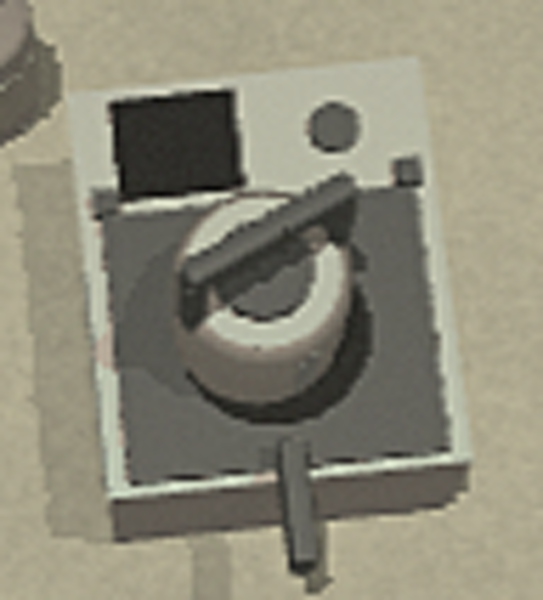

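View pics/cropB.png

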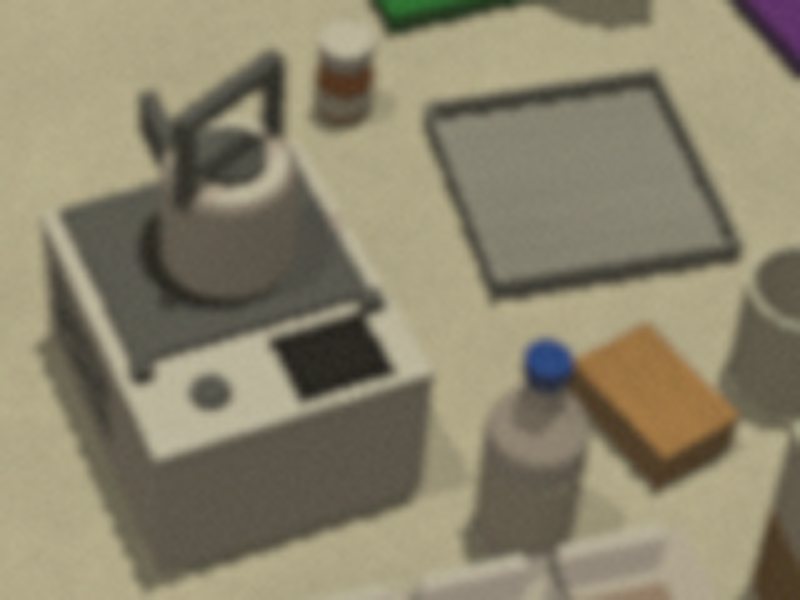

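The crops show the grey steel tray (scene px ~(350,220)) as the only uncoloured tray. The canister handle runs obliquely from (190,272) to (345,185) in crop A. The fin is at (292,440)–(303,568), and the unit's top corners are clear.

```bash
python3 - <<'E'
from h import *
A=lambda p:np.array(p)/(543/96)+[258,110]
B=lambda p:np.array(p)/5.+[235,185]
c=onz("top",A([[68,95],[415,58],[468,462],[110,497]]),110)[:,:2]
ax=(c[0]+c[1]-c[2]-c[3]);print("unit",c.mean(0).round(1),np.degrees(np.arctan2(ax[1],ax[0])).round(2),[np.linalg.norm(c[i]-c[i-1]).round() for i in range(4)])
ay=c[0]+c[3]-c[1]-c[2];print(np.degrees(np.arctan2(-ay[0],ay[1])).round(2))
f=onz("top",A([[292,440],[303,568]]),144);print("fin top",f.round(1))
cs=onz("scene",B([[50,215],[155,462],[432,375]]),110);print("unit scene FR?,BR,BL",cs.round(1))
h=onz("top",A([[190,272],[345,185]]),116+138);e=h[0]-h[1];print("bar",h.round(1),h.mean(0).round(1),np.linalg.norm(e),np.degrees(np.arctan2(e[1],e[0])))
h=onz("scene",B([[180,128],[275,58]]),116+135);print("bar scene",h.round(1),h.mean(0).round(1))
t=onz("scene",B([[428,107],[655,73],[738,255],[493,297]]),20)[:,:2];print("tray",t.round(1).tolist(),t.mean(0).round(1))
t=onz("top",[[181,179],[240,181],[236,240],[176,237]],18)[:,:2];print("tray top",t.round(1).tolist(),t.mean(0).round(1))
m=cv2.imread("pics/scene0.png");g=cv2.cvtColor(m,6);k=np.zeros_like(g);k[225:272,118:186]=(g<70)[225:272,118:186]*255
b=cv2.minAreaRect(max(cv2.findContours(k,0,1)[0],key=cv2.contourArea));print("mat scene",onz("scene",b[0],4))
o=get_obs();R=Ro.from_euler("xyz",o["tcp_rot"]).as_matrix();print(R.round(2))
E
```

```text
unit [603.5  38.9] 6.82 [np.float64(198.0), np.float64(167.0), np.float64(199.0), np.float64(166.0)]
6.64
fin top [[515.8  27.5 144. ]
 [457.5  22.4 144. ]]
unit scene FR?,BR,BL [[523.2 -48.3 110. ]
 [720.4 -30.4 110. ]
 [700.3 137.4 110. ]]
bar [[559.1  75.  254. ]
 [596.5  12.5 254. ]] [577.8  43.7 254. ] 72.83729859968022 120.87710994013233
bar scene [[607.4  13.1 251. ]
 [566.6  78.4 251. ]] [587.   45.7 251. ]
tray [[405.7, 237.7], [412.9, 402.8], [586.9, 390.8], [581.0, 224.0]] [496.6 313.8]
tray top [[567.0, 394.2], [563.1, 221.8], [391.9, 227.1], [397.6, 398.1]] [479.9 310.3]
mat scene [[ 435.50347831 -341.92850227    4.        ]]
[[-0.91  0.41 -0.  ]
 [ 0.41  0.91 -0.  ]
 [ 0.   -0.   -1.  ]]
```

>>> {"op": "arm_command", "data": {
  "gripper": [91, 91, 91, 91, 91],
  "dp": [
    [0, 0, -1],
    [0, 0, -1],
    [0, 0, -1],
    [0, 0, -1],
    [0, 0, 0]
  ],
  "twist": [1, 1, 1, 1, 1]
}}

```text
time: 0.72
tool_pos: [216.2, 479.1, 328.5]
tcp_rot: [3.138, -0.001, 2.279]
contact_force: [-0.0, 0.1, -0.3]
grip_width: 91.1
finger_force: 0.0
```

>>> {"op": "arm_command", "data": {
  "gripper": [91, 91, 91, 91, 91],
  "dp": [
    [0, 0, 0],
    [0, 0, 0],
    [-1, 0.2, 0],
    [-1, 0.2, 0],
    [-1, 0.2, 0]
  ],
  "twist": [1, 1, 0, 0, 0]
}}

```text
time: 1.35
tool_pos: [267.4, 421.0, 326.3]
tcp_rot: [-3.141, 0.0, 2.107]
contact_force: [0.2, -0.8, -0.7]
grip_width: 91.2
finger_force: 0.0
```

>>> {"op": "arm_command", "data": {
  "gripper": [91, 91, 91, 91, 91],
  "dp": [
    [-1, 0.2, 0],
    [-1, 0.2, 0],
    [-1, 0.2, 0],
    [-1, 0.2, 0],
    [-1, 0.2, 0]
  ],
  "twist": [0, 0, 0, 0, 0]
}}

```text
time: 1.98
tool_pos: [352.8, 326.3, 326.4]
tcp_rot: [-3.141, -0.0, 2.107]
contact_force: [0.8, -0.1, 0.8]
grip_width: 91.1
finger_force: 0.0
```

>>> {"op": "arm_command", "data": {
  "gripper": [91, 91, 91, 91, 91],
  "dp": [
    [-1, 0.2, 0],
    [-1, 0.2, 0],
    [-1, 0.2, 0],
    [-1, 0.2, 0],
    [-1, 0.2, 0]
  ],
  "twist": [0, 0, 0, 0, 0]
}}

```text
time: 2.6
tool_pos: [438.1, 231.7, 326.3]
tcp_rot: [-3.141, -0.0, 2.107]
contact_force: [1.0, -0.2, 0.6]
grip_width: 90.8
finger_force: 0.0
```

>>> {"op": "arm_command", "data": {
  "gripper": [91, 91, 91, 91, 91],
  "dp": [
    [-1, 0.2, 0],
    [-1, 0.2, 0],
    [-1, 0.2, 0],
    [-1, 0.2, 0],
    [-1, 0.2, 0]
  ],
  "twist": [0, 0, 0, 0, 0]
}}

```text
time: 3.22
tool_pos: [523.5, 137.0, 326.3]
tcp_rot: [-3.141, -0.0, 2.107]
contact_force: [-0.1, -0.4, -0.1]
grip_width: 90.8
finger_force: 0.0
```

```bash
python3 - <<'E'
from h import *
import json
o=get_obs();im=capture("wrist");json.dump({k:np.array(v).tolist() for k,v in o.items()},open("w1.json","w"))
print(o["tool_pos"],o["tcp_rot"])
b=im[:,:,::-1].copy();cv2.imwrite("pics/w1.png",b)
# expected bar ends & unit corners
print(proj("wrist",[[559,75,254],[596.5,12.5,254],[578,43.7,254]],o).round(0))
E
```

```text
[523.45387872 136.98783646 326.28568987] [-3.14080143e+00 -4.48089714e-04  2.10687004e+00]
[[278. 305.]
 [279. 370.]
 [279. 340.]]
```

View pics/w1.png

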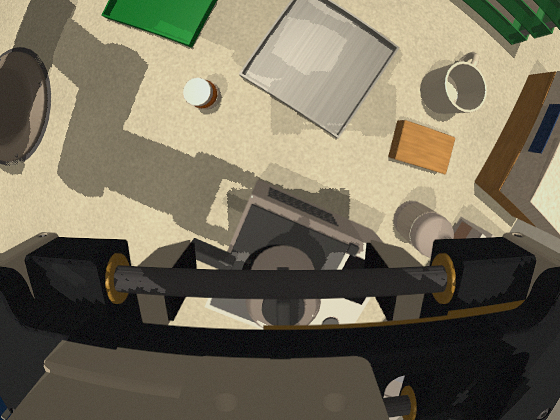

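The wrist view shows the bar vertical at column ~283, so the yaw matches and it is within ~3 mm of the prediction. The steel tray is at ~(320,65), with corners (396,48), (338,136) and (243,74).

>>> {"op": "arm_command", "data": {
  "gripper": [91, 91, 91, 91, 91],
  "dp": [
    [-0.86, 0.02, 0],
    [-0.86, 0.01, 0],
    [-0.86, 0.01, 0],
    [-0.87, 0.01, 0],
    [-0.87, 0.01, 0]
  ],
  "twist": [0, 0, 0, 0, 0]
}}

```text
time: 3.9
tool_pos: [580.3, 44.3, 326.7]
tcp_rot: [3.141, -0.0, 2.107]
contact_force: [0.9, 0.6, -0.3]
grip_width: 91.2
finger_force: 0.0
```

>>> {"op": "arm_command", "data": {
  "gripper": [91, 91, 91, 91, 91],
  "dp": [
    [0, 0, 0],
    [0, 0, 0.5],
    [0, 0, 0.5],
    [0, 0, 0.5],
    [0, 0, 0.5]
  ],
  "twist": [0, 0, 0, 0, 0]
}}

```text
time: 4.53
tool_pos: [579.3, 46.0, 275.7]
tcp_rot: [-3.141, -0.0, 2.108]
contact_force: [-0.3, 0.1, -0.1]
grip_width: 91.1
finger_force: 0.0
```

```bash
python3 - <<'E'
from h import *
import json
o=json.load(open("w1.json"));t=onz("wrist",[[396,48],[338,136],[243,74]],20,o)
print(t.round(1),((t[0]+t[2])/2).round(1))
o=get_obs();im=capture("wrist");cv2.imwrite("pics/w2.png",im[:,:,::-1])
print(proj("wrist",[[563,72,254],[600,10,254],[580,44,254]],o).round(0))
cv2.imwrite("pics/w2c.png",cv2.resize(im[200:,130:430,::-1],(800,586)))
s=capture("scene");cv2.imwrite("pics/s1c.png",cv2.resize(s[130:270,220:370,::-1],(640,597)))
E
```

```text
[[570.8 392.4  20. ]
 [565.4 229.2  20. ]
 [403.5 236.6  20. ]] [487.2 314.5  20. ]
[[278. 195.]
 [279. 306.]
 [279. 249.]]
```

View pics/s1c.png

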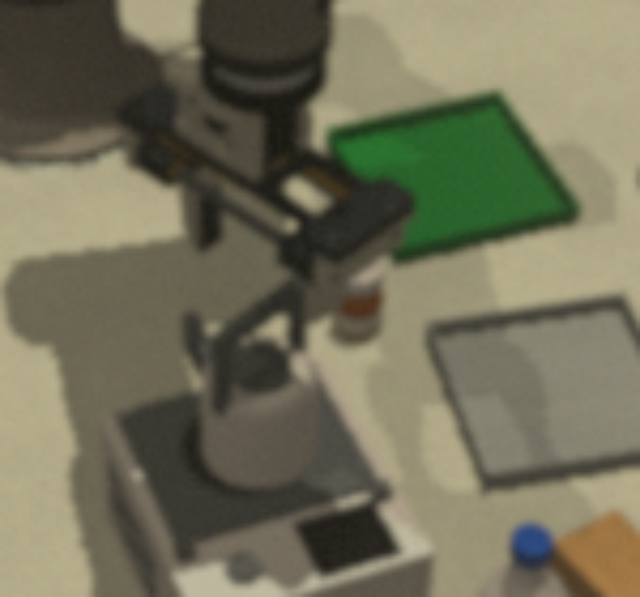

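The scene crop shows the open fingers straddling the handle, with the tips at about (205,240) and (345,275) and the bar at (225,340)–(300,290). I'll check the centring numerically in the wrist picture.

```bash
python3 - <<'E'
from h import *
T=np.array([579.3,46,275.7]);y=np.array([.859,.512,0])*46
p=proj("scene",[T,T+y,T-y,[580,45,254]]);print(((p-[220,130])*[640/150,597/140]).round())
g=cv2.imread("pics/w2.png",0)
for r in range(200,330,10):
    print(r,' '.join(f"{v:3d}" for v in g[r,240:322:3]))
E
```

```text
[[256. 278.]
 [308. 313.]
 [206. 244.]
 [255. 303.]]
200 152 202 221 105 110 109 111 115  58  74  61  41  47  45  49  48  50  47  54  77 120 166 216 215 215 215 215 167
210 109 101 104 106 108  92  99  48  46  53  48  47  48  46  51  46  48  50  54  50  50  47  46 109 148 149 146 146
220 152 151 150 150 145  58  71  71  68  73  73  43  52  49  50  49  47  45  51  45  49  52  69  67 149 147 145 146
230 149 152 153 150 152  70  71  71  73  69  68  43  50  45  50  50  47  47  53  49  47  66  68  69 146 146 144 143
240 114 132 150 150 149 150 143  66  67  68  69  52  48  60  51  65  59  47  54  53  51  61 146 142 145 146 146 114
250  69  69  88 121 147 149 150 150 149 149 149  55  45  50  46  50  49  46 114 112 112 134 144 145 131 110  70 148
260  70  67  66  63  67  72  66  82 113 124 142  61  63  71  64  64  63  49 105 116 106  75  69  66  66  91 142 143
270  24  22  24  22  25  36  35  36  31  36  35  37  35  36  37  36  31  35  32  36  32  33  31  33  23  28  28  29
280  36  38  38  36  37  42  43  44  37  39  42  40  37  41  36  43  44  39  41  39  40  39  39  38  40  37  42  43
290  38  43  40  42  36  37  40  46  38  38  46  41  43  40  41  37  42  42  40  35  38  43  39  42  43  44  37  43
300 217 215 219 219 220 223 219 216 220 219 220 201  62  67  64  65  62  39 221 224 221 227 219 223 217 217 230 229
310 218 214 216 223 220 217 217 218 210 213 216 217 218 220 217 210 217 216 219 214 213 218 217 212 219 212 215 219
320 210 208 211 215 212 220 214 217 222 219 215 219 215 216 217 217 211 221 209 216 212 213 210 205 218 217 216 219
```

Bar centred within 2 mm. Descend, close and check.

>>> {"op": "arm_command", "data": {
  "gripper": [91, 91, 91, 91, 91],
  "dp": [
    [0, 0.06, 0.5],
    [0, 0, 0.5],
    [0, 0, 0.5],
    [0, 0, 0.4],
    [0, 0, 0]
  ],
  "twist": [0, 0, 0, 0, 0]
}}

```text
time: 5.25
tool_pos: [580.4, 46.4, 228.2]
tcp_rot: [-3.14, -0.001, 2.107]
contact_force: [0.1, -0.9, -0.2]
grip_width: 91.2
finger_force: 0.0
```

>>> {"op": "arm_command", "data": {
  "gripper": [60, 40, 30, 25, 20],
  "dp": [
    [0, 0, 0],
    [0, 0, 0],
    [0, 0, 0],
    [0, 0, 0],
    [0, 0, 0]
  ],
  "twist": [0, 0, 0, 0, 0]
}}

```text
time: 5.88
tool_pos: [580.9, 46.4, 229.3]
tcp_rot: [3.141, 0.0, 2.107]
contact_force: [-0.4, 0.0, -0.6]
grip_width: 45.8
finger_force: 0.0
```

>>> {"op": "arm_command", "data": {
  "gripper": [16, 12, 8, 5, 5],
  "dp": [
    [0, 0, 0],
    [0, 0, 0],
    [0, 0, 0],
    [0, 0, 0],
    [0, 0, 0]
  ],
  "twist": [0, 0, 0, 0, 0]
}}

```text
time: 6.5
tool_pos: [580.7, 46.4, 229.2]
tcp_rot: [-3.141, -0.0, 2.107]
contact_force: [-1.0, 0.2, 0.3]
grip_width: 12.0
finger_force: 30.0
```

>>> {"op": "arm_command", "data": {
  "gripper": [5, 5, 5, 5, 5],
  "dp": [
    [0, 0, 0],
    [0, 0, 0],
    [0, 0, -0.1],
    [0, 0, -0.2],
    [0, 0, -0.3]
  ],
  "twist": [0, 0, 0, 0, 0]
}}

```text
time: 7.12
tool_pos: [580.7, 46.4, 244.2]
tcp_rot: [-3.141, -0.0, 2.107]
contact_force: [0.0, -0.1, -4.2]
grip_width: 11.7
finger_force: 30.0
```

>>> {"op": "arm_command", "data": {
  "gripper": [5, 5, 5, 5, 5],
  "dp": [
    [-0.19, -0.25, -0.4],
    [-0.38, -0.49, -0.4],
    [-0.58, -0.74, -0.4],
    [-0.64, -0.82, 0],
    [-0.64, -0.82, 0]
  ],
  "twist": [0, 0, 0, 0, 0]
}}

```text
time: 7.75
tool_pos: [544.1, -47.4, 275.1]
tcp_rot: [3.141, 0.001, 2.106]
contact_force: [0.2, -0.3, -4.2]
grip_width: 12.0
finger_force: 30.0
```

>>> {"op": "arm_command", "data": {
  "gripper": [5, 5, 5, 5, 5],
  "dp": [
    [-0.64, -0.82, 0],
    [-0.64, -0.82, 0],
    [-0.64, -0.82, 0],
    [-0.64, -0.82, 0],
    [-0.64, -0.82, 0]
  ],
  "twist": [0, 0, 0, 0, 0]
}}

```text
time: 8.38
tool_pos: [496.6, -168.5, 275.0]
tcp_rot: [3.141, 0.001, 2.106]
contact_force: [0.4, -0.0, -4.2]
grip_width: 11.6
finger_force: 30.0
```

>>> {"op": "arm_command", "data": {
  "gripper": [5, 5, 5, 5, 5],
  "dp": [
    [-0.64, -0.82, 0],
    [-0.64, -0.82, 0],
    [-0.64, -0.82, 0],
    [-0.64, -0.82, 0],
    [-0.58, -0.74, 0]
  ],
  "twist": [0, 0, 0, 0, 0]
}}

```text
time: 9.0
tool_pos: [450.0, -287.2, 275.0]
tcp_rot: [-3.142, 0.001, 2.106]
contact_force: [-0.5, 0.1, -4.1]
grip_width: 11.4
finger_force: 30.0
```

>>> {"op": "arm_command", "data": {
  "gripper": [5, 5, 5, 5, 5],
  "dp": [
    [-0.51, -0.66, 0],
    [-0.39, -0.49, 0],
    [-0.32, -0.41, 0],
    [-0.19, -0.25, 0],
    [-0.07, -0.08, 0]
  ],
  "twist": [0, 0, 0, 0, 0]
}}

```text
time: 9.62
tool_pos: [429.5, -341.7, 274.1]
tcp_rot: [3.141, -0.0, 2.107]
contact_force: [0.4, 0.1, -4.6]
grip_width: 11.7
finger_force: 30.0
```

>>> {"op": "arm_command", "data": {
  "gripper": [5, 5, 5, 5, 5],
  "dp": [
    [0, 0, 0.3],
    [0, 0, 0.7],
    [0, 0, 0.8],
    [0, 0, 0.7],
    [0, 0, 0.5]
  ],
  "twist": [0, 0, 0, 0, 0]
}}

```text
time: 10.25
tool_pos: [429.6, -340.8, 197.9]
tcp_rot: [-3.142, -0.001, 2.108]
contact_force: [1.4, 0.2, -4.9]
grip_width: 11.5
finger_force: 30.0
```

```bash
python3 - <<'E'
from h import *
o=get_obs();im=capture("wrist")[:,:,::-1];cv2.imwrite("pics/w3.png",im);t=capture("top")[:,:,::-1];cv2.imwrite("pics/t3.png",t)
s=capture("scene")[:,:,::-1]
print(o["tool_pos"])
w=np.zeros((600,800,3),np.uint8);w[:420,:560]=im;w[420:600,:240]=cv2.resize(s[180:300,80:240],(240,180));w[420:,240:480]=cv2.resize(t[170:290,370:530],(240,180))
cv2.imwrite("pics/m3.png",w)
E
```

```text
[ 429.56128322 -340.77884687  197.94703333]
```

View pics/m3.png

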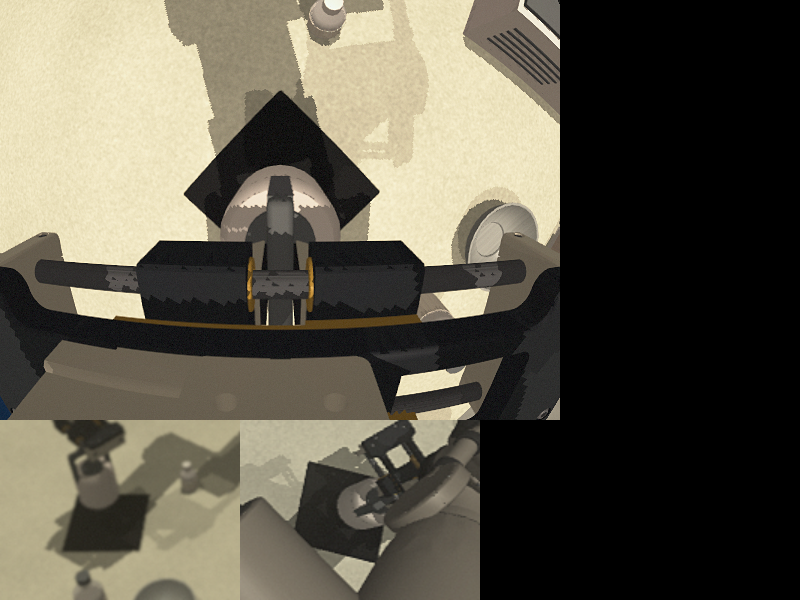

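The canister hangs upright over the mat. Mat corners in the wrist view are (281,91), (184,192) and (379,190).

```bash
python3 - <<'E'
from h import *
o=get_obs();t=onz("wrist",[[281,91],[184,192],[379,190]],4,o);print(t.round(1),((t[1]+t[2])/2).round(1),moves(list(((t[1]+t[2])/2)[:2])+[120]))
E
```

```text
[[ 375.1 -247.     4. ]
 [ 336.4 -398.2    4. ]
 [ 526.4 -282.5    4. ]] [ 431.4 -340.3    4. ] [-0.01  0.08  3.15]
```

>>> {"op": "arm_command", "data": {
  "gripper": [5, 5, 5, 5, 5],
  "dp": [
    [0, 0.04, 0.6],
    [0, 0, 0.8],
    [0, 0, 0.7],
    [0, 0, 0.5],
    [0, 0, 0.3]
  ],
  "twist": [0, 0, 0, 0, 0]
}}

```text
time: 11.02
tool_pos: [430.4, -341.0, 126.0]
tcp_rot: [3.142, -0.0, 2.107]
contact_force: [-0.6, 0.6, -3.9]
grip_width: 11.4
finger_force: 30.0
```

>>> {"op": "arm_command", "data": {
  "gripper": [5, 5, 5, 5, 5],
  "dp": [
    [0, 0, 0.1],
    [0, 0, 0.06],
    [0, 0, 0.06],
    [0, 0, 0.04],
    [0, 0, 0]
  ],
  "twist": [0, 0, 0, 0, 0]
}}

```text
time: 11.65
tool_pos: [430.5, -341.1, 120.3]
tcp_rot: [3.141, 0.0, 2.107]
contact_force: [0.8, 0.2, -4.5]
grip_width: 11.5
finger_force: 30.0
```

>>> {"op": "arm_command", "data": {
  "gripper": [5, 5, 5, 5, 5],
  "dp": [
    [0, 0, 0.04],
    [0, 0, 0.04],
    [0, 0, 0.04],
    [0, 0, 0.02],
    [0, 0, 0]
  ],
  "twist": [0, 0, 0, 0, 0]
}}

```text
time: 12.28
tool_pos: [430.5, -341.2, 117.2]
tcp_rot: [3.141, 0.001, 2.107]
contact_force: [-1.4, 1.9, 2.5]
grip_width: 12.0
finger_force: 30.0
```

Touchdown felt. Release, rise, then turn.

>>> {"op": "arm_command", "data": {
  "gripper": [20, 30, 45, 60, 70],
  "dp": [
    [0, 0, 0],
    [0, 0, 0],
    [0, 0, 0],
    [0, 0, 0],
    [0, 0, 0]
  ],
  "twist": [0, 0, 0, 0, 0]
}}

```text
time: 12.9
tool_pos: [430.5, -341.1, 116.7]
tcp_rot: [3.141, 0.0, 2.107]
contact_force: [0.3, 0.4, 0.1]
grip_width: 55.2
finger_force: 0.0
```

>>> {"op": "arm_command", "data": {
  "gripper": [70, 70, 70, 70, 70],
  "dp": [
    [0, 0, -0.3],
    [0, 0, -0.8],
    [0, 0, -1],
    [0, 0, -1],
    [0, 0, -0.9]
  ],
  "twist": [0, 0, 0, 0, 0]
}}

```text
time: 13.52
tool_pos: [430.5, -341.2, 218.2]
tcp_rot: [3.141, 0.001, 2.107]
contact_force: [0.7, -0.4, -1.4]
grip_width: 69.8
finger_force: 0.0
```

>>> {"op": "arm_command", "data": {
  "gripper": [70, 70, 70, 70, 70],
  "dp": [
    [0, 0, 0],
    [0, 0, 0],
    [0, 0, 0],
    [0, 0, 0],
    [0, 0, 0]
  ],
  "twist": [-1, -1, -1, -1, -1]
}}

```text
time: 14.15
tool_pos: [430.5, -341.1, 217.3]
tcp_rot: [-3.142, 0.001, 2.546]
contact_force: [-0.0, -0.1, 0.3]
grip_width: 69.9
finger_force: 0.0
```

>>> {"op": "arm_command", "data": {
  "gripper": [70, 70, 70, 70, 70],
  "dp": [
    [0, 0, 0],
    [0, 0, 0],
    [0, 0, 0],
    [0, 0, 0],
    [0, 0, 0]
  ],
  "twist": [-1, -1, -1, -1, -1]
}}

```text
time: 14.78
tool_pos: [430.5, -341.1, 217.3]
tcp_rot: [-3.141, 0.0, 2.982]
contact_force: [-0.5, 0.9, -0.1]
grip_width: 69.8
finger_force: 0.0
```

>>> {"op": "arm_command", "data": {
  "gripper": [70, 70, 70, 70, 70],
  "dp": [
    [0, 0, 0],
    [0, 0, 0],
    [0, 0, 0],
    [0, 0, 0],
    [-0.2, 0.9, 0]
  ],
  "twist": [-1, -1, -1, -0.2, 0]
}}

```text
time: 15.4
tool_pos: [432.7, -318.4, 216.8]
tcp_rot: [-3.141, 0.0, -3.027]
contact_force: [0.3, 0.1, 0.9]
grip_width: 69.8
finger_force: 0.0
```

```bash
python3 - <<'E'
from h import *
o=get_obs();print(o["tool_pos"],o["tcp_rot"],np.degrees(o["tcp_rot"][2]%(2*np.pi)-np.pi),moves([473.3,23.7,190]))
t=capture("top")[:,:,::-1];cv2.imwrite("pics/t4.png",t);cv2.imwrite("pics/w4.png",capture("wrist")[:,:,::-1])
g=cv2.cvtColor(t,6)
cs,_=cv2.findContours(cv2.inRange(g[130:290,380:500],150,255),0,1)
cs=[0.]
ths=np.r_[0,.03,np.linspace(.1,1.6,18),1.66,1.7]
x=165*(1-np.cos(ths))+18*np.sin(ths);z=165*np.sin(ths)+18*(np.cos(ths)-1)
print(len(ths)-1);print(np.c_[-np.diff(x)/25,-np.diff(z)/25].round(2).tolist())
E
```

```text
[ 432.69844775 -318.44791576  216.76523335] [-3.14121478e+00  3.10737556e-04 -3.02746234e+00] 6.5391855670703904 [-3.17 13.41  1.07]
21
[[-0.02, -0.2], [-0.08, -0.46], [-0.15, -0.57], [-0.2, -0.55], [-0.24, -0.53], [-0.29, -0.51], [-0.33, -0.48], [-0.37, -0.45], [-0.41, -0.42], [-0.45, -0.38], [-0.48, -0.34], [-0.51, -0.29], [-0.53, -0.25], [-0.55, -0.2], [-0.57, -0.15], [-0.58, -0.1], [-0.58, -0.05], [-0.59, 0.0], [-0.58, 0.05], [-0.39, 0.07], [-0.26, 0.06]]
```

>>> {"op": "arm_command", "data": {
  "gripper": [70, 70, 70, 70, 70],
  "dp": [
    [-0.2, 0.9, 0],
    [-0.2, 0.9, 0],
    [-0.2, 0.9, 0],
    [-0.2, 0.9, 0],
    [-0.2, 0.9, 0]
  ],
  "twist": [0, 0, 0, 0, 0]
}}

```text
time: 16.12
tool_pos: [444.4, -201.3, 216.8]
tcp_rot: [3.141, 0.0, -3.024]
contact_force: [0.7, 0.5, 1.1]
grip_width: 70.2
finger_force: 0.0
```

>>> {"op": "arm_command", "data": {
  "gripper": [70, 70, 70, 70, 70],
  "dp": [
    [-0.2, 0.9, 0],
    [-0.2, 0.9, 0],
    [-0.2, 0.9, 0],
    [-0.2, 0.9, 0],
    [-0.2, 0.9, 0]
  ],
  "twist": [0, 0, 0, 0, 0]
}}

```text
time: 16.75
tool_pos: [455.7, -86.8, 216.9]
tcp_rot: [3.141, 0.0, -3.024]
contact_force: [0.2, 0.8, -0.1]
grip_width: 70.1
finger_force: 0.0
```

>>> {"op": "arm_command", "data": {
  "gripper": [70, 70, 70, 70, 70],
  "dp": [
    [-0.3, 0.9, 0],
    [-0.3, 0.9, 0],
    [-0.3, 0.9, 0],
    [-0.15, 0.9, 0],
    [-0.1, 0.8, 0]
  ],
  "twist": [0, 0, 0, 0, 0]
}}

```text
time: 17.38
tool_pos: [471.1, 25.8, 216.8]
tcp_rot: [3.141, 0.0, -3.023]
contact_force: [-0.5, -0.3, -0.3]
grip_width: 69.9
finger_force: 0.0
```

```bash
python3 - <<'E'
from h import *
o=get_obs();print(o["tool_pos"],moves([473.3,23.7,110]))
im=capture("wrist")[:,:,::-1];cv2.imwrite("pics/w5.png",im)
c=np.array([603.5,38.9]);a=np.radians(6.7);R=np.array([[np.cos(a),-np.sin(a)],[np.sin(a),np.cos(a)]])
P=lambda x,y,z:np.r_[c+R@[x,y],z]
print("fin front top, rear top, unit FL,FR",proj("wrist",[P(-145,0,144),P(-88,0,144),P(-100,85,110),P(-100,-85,110)],o).round())
E
```

```text
[471.10001247  25.80026006 216.80009395] [-0.08 -0.09  4.27]
fin front top, rear top, unit FL,FR [[276. 205.]
 [276. 275.]
 [372. 245.]
 [182. 245.]]
```

View pics/w5.png

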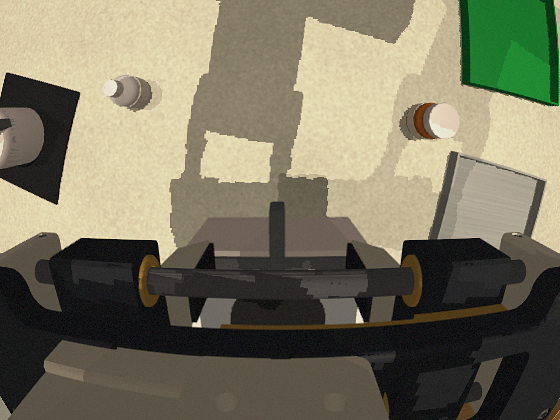

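The fin's front end is at (278,203) against a predicted (276,205), so the unit pose is confirmed. The canister stands upright on the mat at the left edge. Descend and pinch.

>>> {"op": "arm_command", "data": {
  "gripper": [60, 60, 60, 60, 60],
  "dp": [
    [-0.08, -0.05, 1],
    [0, 0, 1],
    [0, 0, 1],
    [0, 0, 0.8],
    [0, 0, 0.45]
  ],
  "twist": [0, 0, 0, 0, 0]
}}

```text
time: 18.05
tool_pos: [473.1, 23.3, 109.7]
tcp_rot: [3.141, -0.001, -3.024]
contact_force: [-0.6, 0.2, 0.3]
grip_width: 60.2
finger_force: 0.0
```

>>> {"op": "arm_command", "data": {
  "gripper": [40, 30, 20, 14, 10],
  "dp": [
    [0, 0, 0],
    [0, 0, 0],
    [0, 0, 0],
    [0, 0, 0],
    [0, 0, 0]
  ],
  "twist": [0, 0, 0, 0, 0]
}}

```text
time: 18.68
tool_pos: [474.0, 22.7, 110.7]
tcp_rot: [-3.142, 0.0, -3.024]
contact_force: [-0.3, 0.3, 0.7]
grip_width: 14.7
finger_force: 0.0
```

>>> {"op": "arm_command", "data": {
  "gripper": [6, 5, 5, 5, 5],
  "dp": [
    [0, 0, 0],
    [0, 0, 0],
    [0, 0, 0],
    [0, 0, 0],
    [0, 0, 0]
  ],
  "twist": [0, 0, 0, 0, 0]
}}

```text
time: 19.3
tool_pos: [473.9, 23.5, 110.6]
tcp_rot: [3.141, 0.0, -3.024]
contact_force: [-1.4, 3.9, 2.4]
grip_width: 12.0
finger_force: 30.0
```

>>> {"op": "arm_command", "data": {
  "gripper": [5, 5, 5, 5, 5],
  "dp": [
    [-0.02, 0, -0.2],
    [-0.08, 0, -0.46],
    [-0.15, 0, -0.57],
    [-0.2, 0, -0.55],
    [-0.24, 0, -0.53]
  ],
  "twist": [0, 0, 0, 0, 0]
}}

```text
time: 19.92
tool_pos: [490.1, 25.5, 167.6]
tcp_rot: [3.14, -0.003, -3.024]
contact_force: [2.2, 3.8, -6.0]
grip_width: 12.2
finger_force: 30.0
```

Good, continuing the arc.

>>> {"op": "arm_command", "data": {
  "gripper": [5, 5, 5, 5, 5],
  "dp": [
    [-0.29, 0, -0.51],
    [-0.33, 0, -0.48],
    [-0.37, 0, -0.45],
    [-0.41, 0, -0.42],
    [-0.45, 0, -0.38]
  ],
  "twist": [0, 0, 0, 0, 0]
}}

```text
time: 20.55
tool_pos: [535.2, 30.9, 223.3]
tcp_rot: [3.14, -0.006, -3.024]
contact_force: [-2.9, 3.4, -3.2]
grip_width: 11.6
finger_force: 30.0
```

>>> {"op": "arm_command", "data": {
  "gripper": [5, 5, 5, 5, 5],
  "dp": [
    [-0.48, 0, -0.34],
    [-0.51, 0, -0.29],
    [-0.53, 0, -0.25],
    [-0.55, 0, -0.2],
    [-0.57, 0, -0.15]
  ],
  "twist": [0, 0, 0, 0, 0]
}}

```text
time: 21.18
tool_pos: [601.2, 38.9, 255.0]
tcp_rot: [3.14, -0.004, -3.024]
contact_force: [-4.5, 2.5, 2.6]
grip_width: 11.8
finger_force: 30.0
```

>>> {"op": "arm_command", "data": {
  "gripper": [5, 5, 5, 5, 5],
  "dp": [
    [-0.58, 0, -0.1],
    [-0.58, 0, -0.05],
    [-0.59, 0, 0],
    [-0.58, 0, 0.05],
    [-0.39, 0, 0.07]
  ],
  "twist": [0, 0, 0, 0, 0]
}}

```text
time: 21.8
tool_pos: [670.0, 47.2, 256.7]
tcp_rot: [3.14, -0.0, -3.023]
contact_force: [-3.4, 4.9, 7.9]
grip_width: 12.0
finger_force: 30.0
```

>>> {"op": "arm_command", "data": {
  "gripper": [5, 5, 5, 5, 15],
  "dp": [
    [-0.2, 0, 0.05],
    [0, 0, 0],
    [0, 0, 0],
    [0, 0, 0],
    [0, 0, 0]
  ],
  "twist": [0, 0, 0, 0, 0]
}}

```text
time: 22.42
tool_pos: [675.0, 46.6, 254.6]
tcp_rot: [-3.141, 0.0, -3.024]
contact_force: [-0.5, 1.8, 1.5]
grip_width: 14.3
finger_force: 0.6
```

>>> {"op": "arm_command", "data": {
  "gripper": [25, 40, 50, 50, 50],
  "dp": [
    [0, 0, 0],
    [0, 0, 0],
    [0, 0, 0],
    [0, 0, 0],
    [0, 0, -0.3]
  ],
  "twist": [0, 0, 0, 0, 0]
}}

```text
time: 23.05
tool_pos: [674.7, 46.4, 261.6]
tcp_rot: [3.141, -0.001, -3.024]
contact_force: [0.1, 0.1, -0.1]
grip_width: 49.8
finger_force: 0.0
```

>>> {"op": "arm_command", "data": {
  "gripper": [50, 50, 50, 50, 50],
  "dp": [
    [0, 0, -0.6],
    [0, 0, -0.8],
    [0, 0, -0.8],
    [0, 0, -0.3],
    [0, 0, 0]
  ],
  "twist": [0, 0, 0, 0, 0]
}}

```text
time: 23.68
tool_pos: [675.2, 46.5, 325.3]
tcp_rot: [-3.141, 0.002, -3.024]
contact_force: [-0.5, -0.2, 0.7]
grip_width: 50.0
finger_force: 0.0
```

>>> {"op": "arm_command", "data": {
  "gripper": [50, 50, 50, 50, 50],
  "dp": [
    [0.5, 0, 0],
    [0.8, 0, 0],
    [0.8, 0, 0],
    [0.8, 0, 0],
    [0.6, 0, 0]
  ],
  "twist": [0, 0, 0, 0, 0]
}}

```text
time: 24.3
tool_pos: [587.0, 36.2, 323.7]
tcp_rot: [3.141, -0.002, -3.024]
contact_force: [0.6, -0.4, -0.2]
grip_width: 50.1
finger_force: 0.0
```

```bash
python3 - <<'E'
from h import *
import json
o=get_obs();json.dump({k:np.array(v).tolist() for k,v in o.items()},open("w6.json","w"))
im=capture("wrist")[:,:,::-1];cv2.imwrite("pics/w6.png",im);t=capture("top")[:,:,::-1];s=capture("scene")[:,:,::-1]
cv2.imwrite("pics/t6.png",t);cv2.imwrite("pics/s6.png",s)
w=np.zeros((600,800,3),np.uint8);w[:420,:560]=im
w[420:,:240]=cv2.resize(s[170:290,220:380],(240,180));w[420:,240:480]=cv2.resize(t[110:230,230:390],(240,180))
w[:420,560:]=cv2.resize(im[200:410,220:340],(240,420));cv2.imwrite("pics/m6.png",w)
print(o["tool_pos"],moves([573.7,35.4,77]))
c=np.array([603.5,38.9]);a=np.radians(6.7);R=np.array([[np.cos(a),-np.sin(a)],[np.sin(a),np.cos(a)]])
P=lambda x,y,z:np.r_[c+R@[x,y],z]
print("tab top ends",proj("wrist",[P(-45,0,104),P(-15,0,104),P(-90,65,110),P(-90,-65,110)],o).round())
E
```

```text
[586.98696251  36.17417208 323.67500029] [0.56 0.03 9.89]
tab top ends [[280. 162.]
 [280. 187.]
 [337. 124.]
 [223. 124.]]
```

View pics/m6.png

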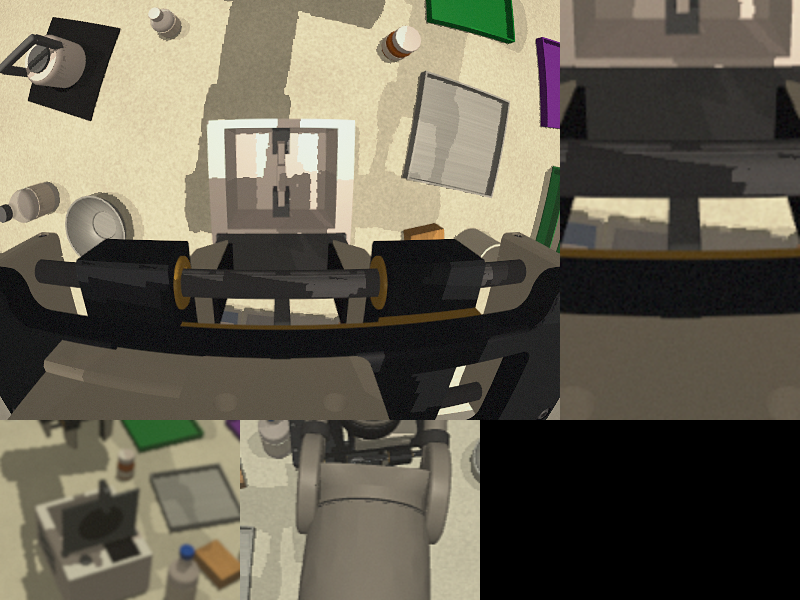

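The flap stands past upright. The cassette is visible in the bay at column ~281, with its guide channels at (281,140) and (281,203), and the tray corners are all visible: (427,71), (508,101), (492,196), (403,178). I'll check the tab position numerically.

```bash
python3 - <<'E'
from h import *
import json
o=json.load(open("w6.json"));g=cv2.imread("pics/w6.png",0)
for r in range(124,222,4): print(r,' '.join(f"{v:3d}" for v in g[r,266:298]))
t=onz("wrist",[[427,71],[508,101],[492,196],[403,178]],20,o);print(t.round(1),t.mean(0).round(1))
E
```

```text
124 237 237 238 236 236 237 236 237 237 237 240 217 145 151 150 152 151 152 154 150 151 152 151 152 151 149 151 148 149 148 150 148
128 100  99 101 100 101  92  62  37  41  40  43  46  44  44  45  45  45  43  43  45  47  44  46  58 101 108 113 106 108 110 110 110
132 104 117 138 140 143 138 103  67  73  69  73  70  72  71  71  70  72  70  72  71  71  74  68  72 102 108 105 102 105 105 106 105
136 238 238 226 142 152 141  96  69  68  72  70  70  72  69  69  71  72  71  73  69  67  68  65  95 219 231 227 227 227 227 228 227
140 237 238 224 149 151 143  95  67  70  74  69  73  73  72  75  73  70  75  73  73  70  65 115 172 224 228 226 226 225 229 226 225
144 238 226 142 147 147 145 114  68  69  66  66  88 136 155 152 155 152 152 115  67  62 110 123 166 222 228 226 227 227 227 225 230
148 216 197 148 150 146 144 109  69  68  67  67  70 129 156 151 148 148 149 106  52  45  96 122 166 220 227 226 226 224 226 225 225
152 143 150 149 147 150 143 109  64  66  69  68  80 130 155 151 151 151 149 110  51  44  42  93 160 218 228 226 226 226 227 224 225
156 205 146 147 148 147 149 147 150 150 151 
[... 1604 characters left out ...]
145 147 146 109  59  66  68  67  86 109 111 112 112 111 111 110 108
208 139 142 139 141 141 145 114  76  65  66  66  70  69  65  65  63  63  63  67  68  62  70  54  75 105 110 110 113 110 105 110 109
212  99 102  99 101 102 104  88  64  66  63  67  68  66  67  69  65  65  64  67  66  65  67  64  87 102 100  97 101 101  95  99 101
216 103 102 100 102  99 102  90  70  68  72  73  64  68  73  68  71  72  68  73  71  72  72  68  79  93 103 103  96  98  99  99 100
220 100 103 101 102 100 102 101 104 101 101 100 101 103 101  99 101 103 104 100 100  98  99  96  98 101  99 101  98  98 102  95  99
[[397.6 236.7  20. ]
 [405.4 399.8  20. ]
 [570.9 397.3  20. ]
 [566.4 221.   20. ]] [485.1 313.7  20. ]
```

The tab (cols 276–285, rows 164–188) matches the prediction within a pixel. Tray centre is ≈ (486,313). Descend onto the tab.

>>> {"op": "arm_command", "data": {
  "gripper": [50, 50, 50, 50, 50],
  "dp": [
    [0.3, 0.05, 0.5],
    [0.26, 0, 1],
    [0, 0, 1],
    [0, 0, 1],
    [0, 0, 1]
  ],
  "twist": [0, 0, 0, 0, 0]
}}

```text
time: 25.08
tool_pos: [574.6, 35.9, 210.5]
tcp_rot: [3.141, -0.001, -3.024]
contact_force: [0.6, 0.0, 0.3]
grip_width: 50.2
finger_force: 0.0
```

>>> {"op": "arm_command", "data": {
  "gripper": [50, 50, 50, 50, 50],
  "dp": [
    [0, 0, 1],
    [0, 0, 1],
    [0, 0, 1],
    [0, 0, 0.6],
    [0, 0, 0.3]
  ],
  "twist": [0, 0, 0, 0, 0]
}}

```text
time: 25.7
tool_pos: [574.1, 35.9, 113.5]
tcp_rot: [3.141, -0.001, -3.024]
contact_force: [-0.1, 0.1, 0.1]
grip_width: 50.1
finger_force: 0.0
```

>>> {"op": "arm_command", "data": {
  "gripper": [50, 50, 50, 50, 50],
  "dp": [
    [0, 0, 0.5],
    [0, 0, 0.5],
    [0, 0, 0.4],
    [0, 0, 0],
    [0, 0, 0]
  ],
  "twist": [0, 0, 0, 0, 0]
}}

```text
time: 26.32
tool_pos: [574.4, 35.8, 79.8]
tcp_rot: [-3.142, 0.001, -3.024]
contact_force: [0.4, -0.8, -0.6]
grip_width: 49.8
finger_force: 0.0
```

>>> {"op": "arm_command", "data": {
  "gripper": [45, 35, 25, 20, 14],
  "dp": [
    [0, 0, 0.1],
    [0, 0, 0],
    [0, 0, 0],
    [0, 0, 0],
    [0, 0, 0]
  ],
  "twist": [0, 0, 0, 0, 0]
}}

```text
time: 26.95
tool_pos: [574.1, 35.8, 77.0]
tcp_rot: [3.142, 0.0, -3.024]
contact_force: [-0.0, 0.1, -0.0]
grip_width: 15.7
finger_force: 0.0
```

>>> {"op": "arm_command", "data": {
  "gripper": [10, 7, 4, 4, 4],
  "dp": [
    [0, 0, 0],
    [0, 0, 0],
    [0, 0, 0],
    [0, 0, 0],
    [0, 0, 0]
  ],
  "twist": [0, 0, 0, 0, 0]
}}

```text
time: 27.58
tool_pos: [574.1, 35.8, 77.0]
tcp_rot: [3.142, 0.0, -3.024]
contact_force: [-0.3, -0.3, 0.6]
grip_width: 9.8
finger_force: 30.0
```

>>> {"op": "arm_command", "data": {
  "gripper": [4, 4, 4, 4, 4],
  "dp": [
    [0, 0, -0.1],
    [0, 0, -0.3],
    [0, 0, -0.4],
    [0, 0, -0.4],
    [0, 0, -0.4]
  ],
  "twist": [0, 0, 0, 0, 0]
}}

```text
time: 28.2
tool_pos: [574.2, 35.8, 118.0]
tcp_rot: [-3.142, 0.001, -3.024]
contact_force: [-0.7, -0.2, 0.0]
grip_width: 9.9
finger_force: 30.0
```

>>> {"op": "arm_command", "data": {
  "gripper": [4, 4, 4, 4, 4],
  "dp": [
    [0, 0, -0.6],
    [0, 0, -0.8],
    [0, 0, -0.9],
    [0, 0, -0.9],
    [0, 0, -0.7]
  ],
  "twist": [0, 0, 0, 0, 0]
}}

```text
time: 28.82
tool_pos: [574.2, 35.8, 216.4]
tcp_rot: [-3.141, 0.002, -3.024]
contact_force: [0.7, -0.5, -1.0]
grip_width: 10.2
finger_force: 30.0
```

>>> {"op": "arm_command", "data": {
  "gripper": [4, 4, 4, 4, 4],
  "dp": [
    [0.05, 0.2, 0],
    [0.1, 0.5, 0],
    [0.15, 0.8, 0],
    [0.2, 0.9, 0],
    [0.2, 0.9, 0]
  ],
  "twist": [0, 0, 0, 0, 0]
}}

```text
time: 29.45
tool_pos: [545.9, 117.6, 213.8]
tcp_rot: [3.141, -0.001, -3.024]
contact_force: [-0.9, 0.6, -0.4]
grip_width: 9.8
finger_force: 30.0
```

>>> {"op": "arm_command", "data": {
  "gripper": [4, 4, 4, 4, 4],
  "dp": [
    [0.2, 0.9, 0],
    [0.2, 0.9, 0],
    [0.2, 0.9, 0],
    [0.2, 0.9, 0],
    [0.2, 0.9, 0]
  ],
  "twist": [0, 0, 0, 0, 0]
}}

```text
time: 30.08
tool_pos: [507.6, 226.4, 213.8]
tcp_rot: [3.141, -0.001, -3.023]
contact_force: [1.2, -0.4, -0.8]
grip_width: 9.5
finger_force: 30.0
```

>>> {"op": "arm_command", "data": {
  "gripper": [4, 4, 4, 4, 4],
  "dp": [
    [0.2, 0.9, 0],
    [0.2, 0.9, 0],
    [0.1, 0.8, 0],
    [0, 0.6, 0],
    [0, 0.3, 0]
  ],
  "twist": [0, 0, 0, 0, 0]
}}

```text
time: 30.7
tool_pos: [486.2, 310.9, 214.3]
tcp_rot: [-3.142, -0.0, -3.023]
contact_force: [-0.2, -0.1, -1.1]
grip_width: 9.7
finger_force: 30.0
```

```bash
python3 - <<'E'
from h import *
o=get_obs();print(o["tool_pos"],o["grip_width"],moves([486,313,205]))
E
```

```text
[486.17420647 310.93975557 214.2927466 ] 9.66008154027438 [-0.    0.08  0.37]
```

>>> {"op": "arm_command", "data": {
  "gripper": [4, 4, 4, 4, 4],
  "dp": [
    [0, 0.08, 0],
    [0, 0, 0],
    [0, 0, 0],
    [0, 0, 0],
    [0, 0, 0]
  ],
  "twist": [0, 0, 0, 0, 0]
}}

```text
time: 31.32
tool_pos: [486.3, 311.7, 214.5]
tcp_rot: [3.142, 0.0, -3.025]
contact_force: [-0.9, 0.5, -1.0]
grip_width: 9.8
finger_force: 30.0
```

```bash
python3 - <<'E'
from h import *
o=get_obs();print(o["tool_pos"],o["dq"])
im=capture("wrist")[:,:,::-1];t=capture("top")[:,:,::-1];s=capture("scene")[:,:,::-1]
w=np.zeros((600,800,3),np.uint8);w[:300,:400]=cv2.resize(im,(400,300));w[:300,400:]=cv2.resize(t,(400,300));w[300:]=cv2.resize(s[130:310,110:480],(800,390))[45:345]
w[300:]=cv2.resize(s[140:290,90:490],(800,300));cv2.imwrite("pics/m9.png",w)
E
```

```text
[486.25228044 311.70304724 214.53243663] [ 0.00328194  0.00043754 -0.00012097 -0.00101594  0.0002298   0.00060331]
```

View pics/m9.png

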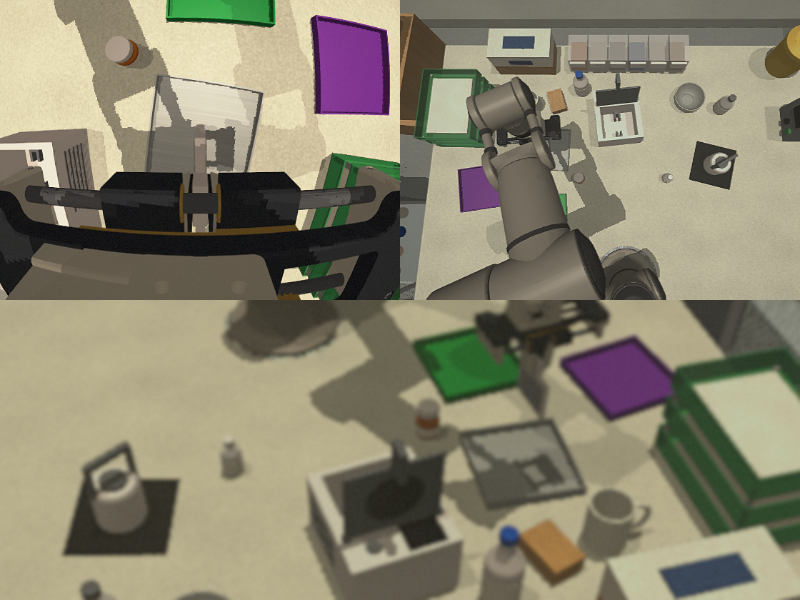

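The cassette hangs upright over the tray at (200,140) in the wrist panel. The canister stands on the mat, the flap is open, and the bystanders are in place. Handing in.

```bash
python3 -c "
from plant import *
print(close_job())"
```

```text
the job is handed in; nothing more can be done
None
```

Job handed in at about 31 s: the canister stands upright on the mat, the flap is wide open, and the cassette is held still and upright over the middle of the steel tray, its lower edge about 15 cm above the counter; the other things were not touched.

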